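Pop the kettle lid with its trigger, drop in the limescale collector and shut the lid

ROBOT

A 6-joint arm with a two-finger parallel gripper is mounted at the origin on the work surface. World frame = base frame: x ahead of the robot, y to its left, z up, the work surface at z = 0. Lengths are in m, angles in degrees, forces in N, time in s.
With the tool pointing down it reaches from about 0.225 to 0.725 m from the base axis. Payload 3.1 kg.
Tool frame: the origin (TCP) lies on the centre line of the jaws, within the pads' length; the fingertips stand 14 mm ahead of it and the grasp point (between the pads) lies 5 mm behind it; z points along the fingers, y is the line along which they close (so a half turn about z gives the same grasp; the last joint's range is limited). The gripper opens to 85 mm and grips with 20 to 120 N. Pads are 22 mm wide; open, the fingers measure 114 mm over their backs; the gripper's body (76 mm by 85 mm) begins 54 mm behind the grasp point. The pads swing forward as they close: fully open they stand 13 mm farther back than shut.
Start: joints at [-72.754, 2.75, 5.684, 92.934, 0, 82.678], TCP at [0.218, -0.477, 0.245] pointing down, gripper open.
Joint ranges: [-166.93, 166.93], [-56.73, 111.36], [-69.38, 81.34], [-121.58, 131.49], [-85.45, 84.26], [-180, 180]. Speed limits (degrees/s): [159.86, 159.86, 180, 180, 180, 180].

INTERFACE

Orientations are given as [roll, pitch, yaw] about the fixed x, y, z axes, in that order (R = Rz(yaw) Ry(pitch) Rx(roll)).
In Python, from cell import r, vision gives the robot as it stands.
- The arm moves only by the tool carry_out, never from a script. Its argument "commands" is a list of rows, each an object with "xyz": the shift along the tool's x, y, z in mm, a list of three; "twist": the turn, a rotation vector about the tool's x, y, z in degrees, a list of three; "gripper": the finger opening in mm, from 0 to 85.4. In form: [{"xyz": [dx, dy, dz], "twist": [rx, ry, rz], "gripper": gripper}, ...]. A call has 1 to 8 rows; each row is the pose to reach, as a shift and turn from the pose commanded when the call began, along the tool's axes at that moment; what a row does not reach only later rows make up. A row lasts 1/12 s, in which the tool goes at most 41.7 mm and 7.16 degrees, less where a joint would pass 70% of its speed; a pose out of reach is approached as far as the arm can. A call with a gripper value outside its range is refused whole. The fingers move at their own pace and stop on an object; "force" is the grip in N (left out, the last holds). Time passes only in rows, so rows that repeat a pose let the fingers close. It gives the time, the measured TCP pose, the force, the opening and the grip force at its end, in the units of the state.
- r.read_state(): the state, without advancing time (a new reading comes with each control period).
- vision.capture(name): name is "scene" or "top"; returns the picture (480x640x3 uint8, red, green, blue); there is no depth.
- vision.camera_info(name): a dict with "fx", "fy", "cx", "cy" (pixels), "xyz" and "rotation" of the camera in the world. Camera axes: x right, y down, z forward; pixel columns grow to the right and rows downward; lengths in m; the calibration is good to about 2 mm. A picture is of the moment at which its call begins. camera_info takes no time and is no camera call.
- r.close_job(): hands the job in; it is judged then, once.
The state is a dict: "clock": time; "joint_pos": joint angles; "qd": joint speeds; "effort": joint torques, N m; "eef_pos": TCP position; "orientation": TCP orientation; "ft_force": force on the tool from outside, world axes, zero at the start; "moment": the same for the moment, N m; "finger_gap": finger opening in m; "grip_force": force on a finger pad.
Only numpy, scipy, OpenCV 4.12 (cv2) and the standard library are available. Lean on these libraries where they do the work, as an engineer would, in place of code of your own. Each camera call takes 0.05 s, during which the arm holds its last target. There are 200 camera calls.

TASK

Squeeze the red trigger of the cream kettle fully against its handle and let it go, so that the lid springs open. Then put the steel limescale collector inside the kettle and push the lid down until it catches shut. Leave the other tea things where they are.

Things in the scene. Friction and masses are not known exactly. Their poses are not given: they have to be found in the camera images.
- kettle: cream plastic kettle, fixed on a grey base. Origin: on the counter, on its vertical axis; its -x axis points along the handle, +x to the spout. 146 mm across at the bottom, 120 mm at the rim, 175 mm high. Handle: level bar 22 mm wide (y -11 to +11) and 22 mm high (top at 177 mm) from x = -55 to -179 mm, then down and back. Red trigger along the bar's +y side
- grip_middle (a point): point on the top face of the handle bar, on its centre line, 145 mm from the kettle's axis, 177 mm above the counter: the place to squeeze; axes as the kettle
- trigger_pad (a point): upper edge of the outer face of the red trigger paddle, 55 mm from its hinge, 177 mm above the counter. Paddle 8 mm thick, 22 mm high, 85 mm long, on a vertical hinge at kettle x = -90, y = +16 mm. Width over bar and paddle here: 47 mm at rest, 32 mm fully squeezed; about 6 N squeezes it fully
- trigger (a joint): trigger angle: 0 at rest (sprung outwards), 0.28 rad fully squeezed against the bar; the catch lets go of the lid at about 0.1 rad
- kettle_lid (a joint): lid angle: 0 shut and caught, 1.7 rad fully open (sprung open, leaning slightly past upright on the spout side). Without the catch its spring (about 1 N at the edge) lifts it again; about 5 N down on the edge by the handle makes it catch
- lid_hinge (a point): middle of the lid's hinge axis at the spout side of the rim, 61 mm from the kettle's axis (kettle frame +x), 180 mm above the counter; the hinge axis is the kettle's y axis; point axes as the kettle
- lid_edge (a point): point on the lid's top face near its free edge at the handle side, 106 mm from the hinge axis; moves with the lid; its z axis is the lid's outward (top) normal. The lid is a cream disc 110 mm across and 10 mm thick with a grey centre; shut, its top is 187 mm above the counter
- kettle_mouth (a point): centre of the kettle's round mouth, at rim height 175 mm, 112 mm inside diameter; the floor inside is 153 mm below it
- collector: limescale collector: slotted stainless steel barrel with dark bands, 40 mm diameter, 50 mm high, 60 g, standing upright on the counter at the start; origin at the centre of its underside, z along its axis
- collector_center (a point): centre of the limescale collector, 25 mm above its underside
- mug_low: lower mug of a stacked pair: white ceramic with blue stripes, 76 mm diameter, 84 mm high, handle at its +y; origin at the centre of its underside; leave alone
- mug_top: upper mug of the stack, standing on the lower one: white with red stripes, same size (stack 168 mm high); origin at the centre of its underside; leave alone
- milk_jug: stainless milk jug, 80 mm diameter, 95 mm high, handle at its +y; origin at the centre of its underside; leave alone
- sugar_bowl: lidded blue ceramic sugar bowl, 94 mm diameter, 97 mm high; origin at the centre of its underside; leave alone
- tea_caddy: green tea caddy tin, 84 mm diameter, 130 mm high; origin at the centre of its underside; leave alone
- teaspoon_a: steel teaspoon 140 mm long, lying flat; leave alone
- teaspoon_b: steel teaspoon 140 mm long, lying flat; leave alone
Things that resemble listed ones, but are neither listed nor needed, are in the scene too. There is more than one size of the collector; the one meant has the size given above.

How it is judged:
By the outcome, as a careful person would: the job done as asked, in the order asked, and still so for the second after the job is handed in, with the robot touching nothing.
It also fails if it takes over 64 s, if anything falls off the work surface, if the arm or the gripper's body presses on something with over 40 N, if the wrist force passes 120 N, or if a joint passes its speed limit or range.

## Working session

There is one attempt and no reset: what is moved stays moved. The work goes in short steps, Python scripts to look and compute and a tool call to move; the robot and the scene stay as the last step left them, time stands still between calls to the robot, and variables do not carry over. Pictures are saved under pics/ and viewed, at most 10 in all, crops included, and the job is handed in when it is done.

Besides the shell and the picture viewer there is one more tool, called after "Call:" in YAML: its name, and indented under it one key for each argument. carry_out: Moves the arm, as the interface text tells. Its arguments: {"type":"object","properties":{"commands":{"type":"array"},"force":{"type":"number"}},"required":["commands"]}

```bash
mkdir -p pics; ls; python3 - <<'E'
from cell import r, vision
import cv2
for n in("scene","top"):
    cv2.imwrite(f"pics/{n}0.png",vision.capture(n)[:,:,::-1]); i=vision.camera_info(n); print(n,i)
print(r.read_state())
E
```

```text
pics
scene {'fx': 533.1167166639867, 'fy': 533.1167166639867, 'cx': 315.16659887967785, 'cy': 236.37211558517848, 'xyz': array([1.29115746, 0.04134352, 0.88116472]), 'rotation': array([-134.82394032,    0.34240396,   93.57721807])}
top {'fx': 436.4892183971674, 'fy': 436.4892183971674, 'cx': 318.26520524720945, 'cy': 239.7543348196939, 'xyz': array([ 0.48224537, -0.02272913,  1.04730941]), 'rotation': array([-174.20167535,    0.3479904 ,  -90.72655396])}
{'clock': 0.1, 'joint_pos': array([-7.27542677e+01,  2.78727590e+00,  5.60152887e+00,  9.29319709e+01,
        1.79569693e-03,  8.26785900e+01]), 'qd': array([-0.129834  ,  0.041683  ,  0.1009546 ,  0.09334903, -0.01075948,
       -0.0012276 ]), 'effort': array([ 3.18592756e-03, -3.39851153e+01,  3.20935857e+01,  1.58620218e-02,
       -1.52426314e-04,  1.67631519e-06]), 'eef_pos': array([ 0.21812852, -0.47698671,  0.24425485]), 'orientation': array([-1.79883471e+02, -1.67824540e-02,  2.45671233e+01]), 'ft_force': array([ 0.55308544, -0.8228831 ,  0.60711017]), 'moment': array([ 0.04460857, -0.04541203, -0.01022648]), 'grip_force': 0.0, 'finger_gap': 0.08556396380771186}
```

View pics/scene0.png

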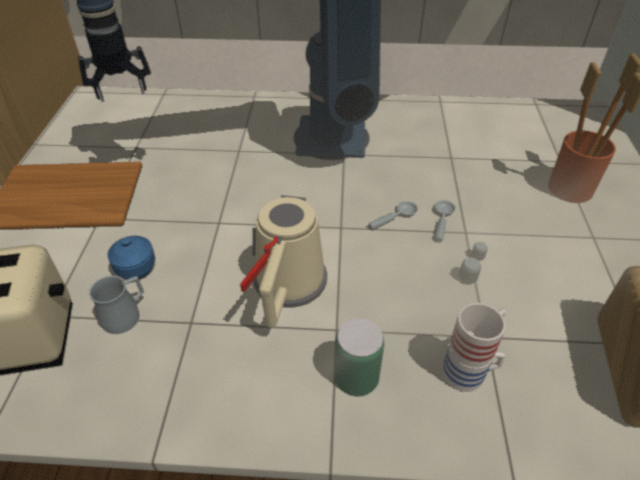

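View pics/top0.png

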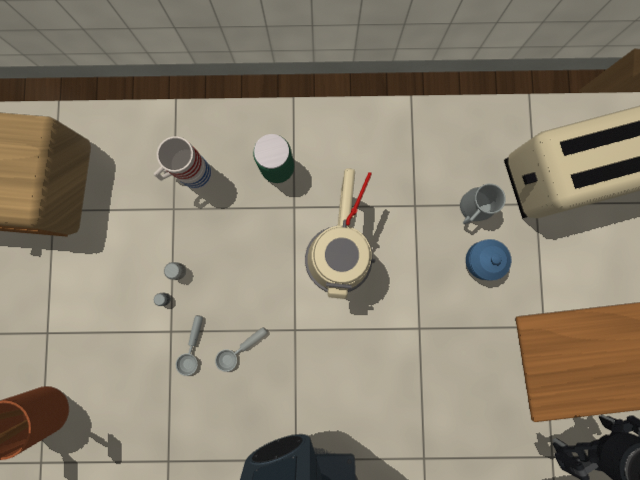

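Scene picture: the kettle is at (290,240), with the handle towards the camera and the red trigger at (262,265). Top picture: the lid centre is at about (342,255), the bar end at (349,172) and the trigger tip at (369,175).

Things that could be taken for the collector, in the top picture: the barrel at (174,271), the smaller barrel at (162,299), and the teaspoon bowls at (188,365) and (228,360). The larger barrel at (174,271) should be the 40 mm one, so I'll check it in a crop.

```bash
cat > h.py <<'E'
import numpy as np, cv2
from scipy.spatial.transform import Rotation as R
from cell import r, vision
def cam(n):
    i=vision.camera_info(n); K=np.array([[i['fx'],0,i['cx']],[0,i['fy'],i['cy']],[0,0,1]])
    return K,R.from_euler('xyz',i['rotation'],degrees=True).as_matrix(),np.array(i['xyz'])
def ray(n,uv,z):
    K,M,t=cam(n); d=M@np.linalg.inv(K)@np.array([*uv,1.]); return t+d*(z-t[2])/d[2]
def proj(n,p):
    K,M,t=cam(n); q=(K@M.T@(np.atleast_2d(p)-t).T).T; return q[:,:2]/q[:,2:]
def tool(target,s=None):
    "world point -> shift in the present tool axes, mm"
    s=s or r.read_state(); M=R.from_euler('xyz',s['orientation'],degrees=True)
    return M.inv().apply(np.array(target)-s['eef_pos'])*1000
E
python3 - <<'E'
from h import *
t=cv2.imread('pics/top0.png'); s=cv2.imread('pics/scene0.png')
a=cv2.resize(t[250:320,140:210],(400,400),interpolation=2)
b=cv2.resize(s[235:290,450:505],(400,400),interpolation=2)
c=cv2.resize(t[155:305,285:435],(600,600),interpolation=2)
cv2.imwrite('pics/col.png',np.hstack([a,b])); cv2.imwrite('pics/ket.png',c)
for n,z in(('A',.187),):
    print('lid',ray('top',(342,255),z)); 
print('bar end',ray('top',(349,172),.177),'trig tip',ray('top',(369,175),.177))
for uv in((174,268),(162,297)): print(ray('top',uv,.05))
hsv=cv2.cvtColor(t,cv2.COLOR_BGR2HSV)
m=((hsv[:,:,1]>200)&((hsv[:,:,0]<8)|(hsv[:,:,0]>172))).astype(np.uint8); m[:150]=0;m[240:]=0;m[:,:330]=0;m[:,400:]=0
ys,xs=np.nonzero(m); print(xs.min(),xs.max(),ys.min(),ys.max(),cv2.minAreaRect(np.c_[xs,ys].astype(np.float32)))
E
```

```text
lid [ 0.53880548 -0.06506583  0.187     ]
bar end [ 0.70845633 -0.08287473  0.177     ] trig tip [ 0.70164794 -0.12339766  0.177     ]
[0.52307238 0.31266631 0.05      ]
[0.45762599 0.33860898 0.05      ]
347 370 173 224 ((358.7579345703125, 198.6221923828125), (4.661385536193848, 55.936614990234375), 25.34617805480957)
```

View pics/col.png

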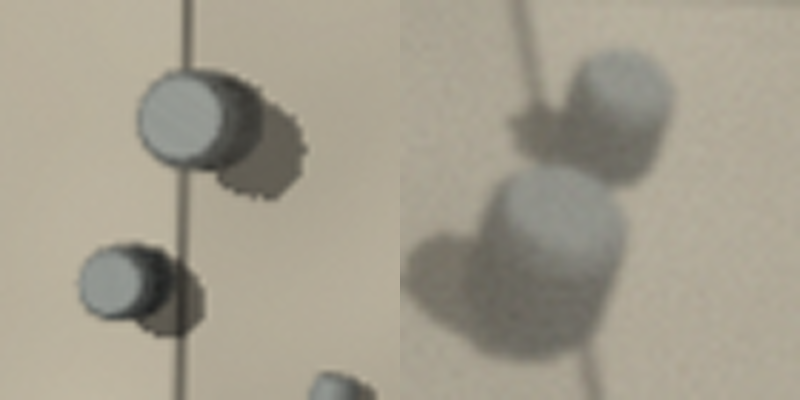

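View pics/ket.png

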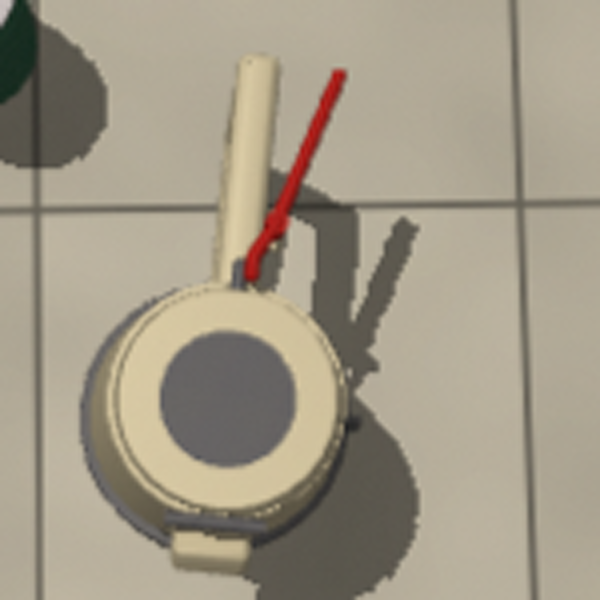

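The crop shows two barrels. The larger one's top disc is centred at about (173,271), about 17.5 px across, which is 40 mm. The smaller one at (160,299) is about 12 px, 28 mm, so it's a decoy. Kettle crop: the lid disc is centred at (342,254.7), 55 px across (about 110 mm), the bar end centre is at (349.8,170), and the trigger is to the right of the bar.

```bash
cat >> h.py <<'E'
lid=ray('top',(342,254.7),.187); e=ray('top',(349.8,170),.177)
hd=(e-lid)[:2]; hd/=np.linalg.norm(hd); yaw=np.degrees(np.arctan2(hd[1],hd[0]))
Kx=-np.array([*hd,0]); Ky=np.array([-Kx[1],Kx[0],0])
C=np.array([lid[0],lid[1],0])
def kp(x,y,z): return C+x*Kx+y*Ky+np.array([0,0,z])
E
python3 - <<'E'
from h import *
print(C,yaw,np.linalg.norm((e-lid)[:2]))
print('bar pts proj',proj('top',[kp(-.179,0,.177),kp(-.09,0,.177),kp(-.174,.011+.03,.177)]).round(1))
print('scene proj: lid, barend, rim',proj('scene',[kp(0,0,.187),kp(-.179,0,.177),kp(-.145,0,.177)]).round(1))
print('coll',ray('top',(172.9,271),.05),'small',ray('top',(160.5,299),.04))
print('coll proj scene',proj('scene',[ray('top',(172.9,271),.05)]))
g=kp(-.145,.005,.160); print('grip',g,np.linalg.norm(g[:2]),tool(g),tool(kp(-.145,.005,.26)))
E
```

```text
[ 0.53939842 -0.06507661  0.        ] -6.426764452438808 0.17428835158930248
bar pts proj [[350.  167.7]
 [346.  210.7]
 [369.9 172.1]]
scene proj: lid, barend, rim [[286.5 215.1]
 [264.6 289.5]
 [269.3 274.6]]
coll [0.51625818 0.31504214 0.05      ] small [0.4528713  0.34557182 0.04      ]
coll proj scene [[470.43170678 262.53103517]]
grip [ 0.68292754 -0.08627549  0.16      ] 0.6883556368658287 [ 585.14000628 -161.92559461   84.75574521] [ 585.16929719 -162.12897649  -15.24404368]
```

Call:
carry_out:
  commands:
    - {"xyz": [300,-81,-15],"twist": [0,0,31],"gripper": 85}
    - {"xyz": [300,-81,-15],"twist": [0,0,31],"gripper": 85}
    - {"xyz": [300,-81,-15],"twist": [0,0,31],"gripper": 85}
    - {"xyz": [300,-81,-15],"twist": [0,0,31],"gripper": 85}
    - {"xyz": [585,-162,-15],"twist": [0,0,31],"gripper": 85}
    - {"xyz": [585,-162,-15],"twist": [0,0,31],"gripper": 85}
    - {"xyz": [585,-162,-15],"twist": [0,0,31],"gripper": 85}
    - {"xyz": [585,-162,-15],"twist": [0,0,31],"gripper": 85}
  force: 20

```text
clock: 0.77
eef_pos: [0.4619, -0.273, 0.2549]
orientation: [-180.0, 0.0, -6.4]
ft_force: [0.6, -0.8, -0.1]
finger_gap: 0.0851
grip_force: 0.0
```

```bash
python3 - <<'E'
from h import *
s=r.read_state(); print(s['eef_pos'],s['orientation'],tool(kp(-.145,.005,.26)))
E
```

```text
[ 0.46190786 -0.27303911  0.25489384] [-1.79983538e+02  3.83049693e-02 -6.44036294e+00] [ 198.67231329 -210.37802439   -5.17853618]
```

Call:
carry_out:
  commands:
    - {"xyz": [199,-210,-5],"twist": [0,0,0],"gripper": 85}
    - {"xyz": [199,-210,-5],"twist": [0,0,0],"gripper": 85}
    - {"xyz": [199,-210,-5],"twist": [0,0,0],"gripper": 85}
    - {"xyz": [199,-210,-5],"twist": [0,0,0],"gripper": 85}
    - {"xyz": [199,-210,-5],"twist": [0,0,0],"gripper": 85}
    - {"xyz": [199,-210,-5],"twist": [0,0,0],"gripper": 85}
    - {"xyz": [199,-210,-5],"twist": [0,0,0],"gripper": 85}
    - {"xyz": [199,-210,-5],"twist": [0,0,0],"gripper": 85}

```text
clock: 1.43
eef_pos: [0.6863, -0.0824, 0.2541]
orientation: [-179.8, 0.3, -6.0]
ft_force: [-1.3, 0.5, -2.0]
finger_gap: 0.0853
grip_force: 0.0
```

```bash
python3 - <<'E'
from h import *
s=r.read_state(); print(s['eef_pos'],s['orientation'],s['qd'].round(1),tool(kp(-.145,.005,.16)))
E
```

```text
[ 0.68632394 -0.08239916  0.2541176 ] [-179.76330339    0.26363943   -6.03580998] [-4.  -4.9 -6.1  2.3 -4.5 -3. ] [-2.53688124  4.60080144 94.11206893]
```

Call:
carry_out:
  commands:
    - {"xyz": [-2,4,20],"twist": [0,0,0],"gripper": 85}
    - {"xyz": [-2,4,40],"twist": [0,0,0],"gripper": 85}
    - {"xyz": [-2,4,40],"twist": [0,0,0],"gripper": 85}
    - {"xyz": [-2,4,40],"twist": [0,0,0],"gripper": 85}

```text
clock: 1.77
eef_pos: [0.6782, -0.0919, 0.2177]
orientation: [-180.0, 0.3, -6.4]
ft_force: [-0.3, -0.1, 0.2]
finger_gap: 0.0849
grip_force: 0.0
```

```bash
python3 - <<'E'
from h import *
s=r.read_state(); print(s['eef_pos'],s['orientation'],s['qd'].round(1),tool(kp(-.145,.005,.16)))
t=vision.capture('top')[:,:,::-1];sc=vision.capture('scene')[:,:,::-1]
cv2.imwrite('pics/a1.png',np.hstack([cv2.resize(t[130:280,270:420],(400,400)),cv2.resize(sc[160:330,200:370],(400,400))]))
E
```

```text
[ 0.67823188 -0.09192592  0.21766337] [-179.96052174    0.32594737   -6.43450502] [-0.1 -1.6  3.5  0.6  0.1  0.1] [ 4.36082231 -6.10134175 57.64371228]
```

View pics/a1.png

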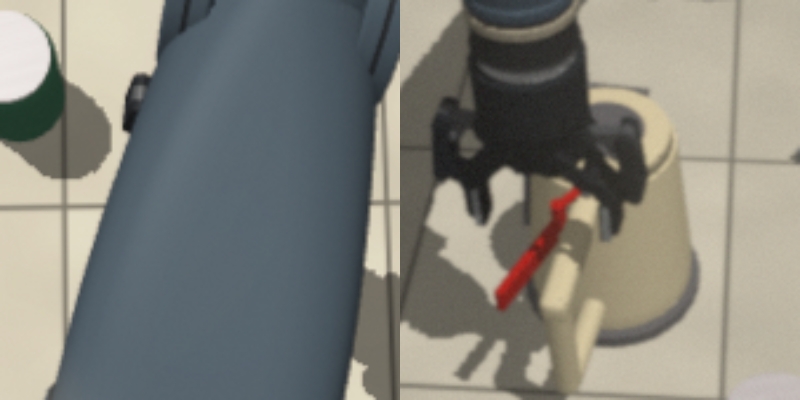

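The scene picture shows the fingers still above the handle, one on each side of the bar and the red paddle. I'll lower them with a small correction.

Call:
carry_out:
  commands:
    - {"xyz": [4,-6,20],"twist": [0,0,0],"gripper": 85}
    - {"xyz": [4,-6,40],"twist": [0,0,0],"gripper": 85}
    - {"xyz": [4,-6,58],"twist": [0,0,0],"gripper": 85}
    - {"xyz": [4,-6,58],"twist": [0,0,0],"gripper": 85}
    - {"xyz": [4,-6,58],"twist": [0,0,0],"gripper": 85}

```text
clock: 2.28
eef_pos: [0.6841, -0.0868, 0.1628]
orientation: [-180.0, 0.0, -6.5]
ft_force: [0.3, -0.3, -0.8]
finger_gap: 0.0852
grip_force: 0.0
```

Call:
carry_out:
  commands:
    - {"xyz": [0,0,0],"twist": [0,0,0],"gripper": 55}
    - {"xyz": [0,0,0],"twist": [0,0,0],"gripper": 40}
    - {"xyz": [0,0,0],"twist": [0,0,0],"gripper": 25}
    - {"xyz": [0,0,0],"twist": [0,0,0],"gripper": 25}
    - {"xyz": [0,0,0],"twist": [0,0,0],"gripper": 25}
    - {"xyz": [0,0,0],"twist": [0,0,0],"gripper": 25}
    - {"xyz": [0,0,0],"twist": [0,0,0],"gripper": 25}
    - {"xyz": [0,0,0],"twist": [0,0,0],"gripper": 25}
  force: 25

```text
clock: 2.95
eef_pos: [0.6859, -0.0875, 0.1654]
orientation: [179.9, -0.3, -6.4]
ft_force: [0.6, -1.7, 5.8]
finger_gap: 0.0308
grip_force: 29.7
```

```bash
python3 - <<'E'
from h import *
s=r.read_state(); print(s['eef_pos'],s['ft_force'],s['grip_force'],s['finger_gap'],tool(kp(-.145,.005,.16)))
E
```

```text
[ 0.68590086 -0.08747392  0.1653766 ] [ 0.57322709 -1.69241668  5.83789277] 29.741957187652588 0.03077631410447239 [-3.11905171 -0.86437268  5.35808401]
```

The gap is about 31 mm at 30 N, so the trigger is fully squeezed. Now let go.

Call:
carry_out:
  commands:
    - {"xyz": [0,0,0],"twist": [0,0,0],"gripper": 85}
    - {"xyz": [0,0,0],"twist": [0,0,0],"gripper": 85}
    - {"xyz": [0,0,0],"twist": [0,0,0],"gripper": 85}
    - {"xyz": [0,0,0],"twist": [0,0,0],"gripper": 85}
    - {"xyz": [0,0,0],"twist": [0,0,0],"gripper": 85}
    - {"xyz": [0,0,0],"twist": [0,0,0],"gripper": 85}
    - {"xyz": [0,0,-30],"twist": [0,0,0],"gripper": 85}
    - {"xyz": [0,0,-70],"twist": [0,0,0],"gripper": 85}

```text
clock: 3.62
eef_pos: [0.6814, -0.0851, 0.2262]
orientation: [-179.9, 0.7, -6.4]
ft_force: [1.2, 0.4, 0.5]
finger_gap: 0.085
grip_force: 0.0
```

Call:
carry_out:
  commands:
    - {"xyz": [0,0,-60],"twist": [0,0,0],"gripper": 85}
    - {"xyz": [0,0,-60],"twist": [0,0,0],"gripper": 85}
    - {"xyz": [0,0,-60],"twist": [0,0,0],"gripper": 85}
    - {"xyz": [0,0,-60],"twist": [0,0,0],"gripper": 85}

```text
clock: 3.95
eef_pos: [0.6855, -0.0862, 0.2951]
orientation: [-180.0, -0.3, -6.4]
ft_force: [-0.4, 0.1, -0.2]
finger_gap: 0.0852
grip_force: 0.0
```

```bash
python3 - <<'E'
from h import *
s=r.read_state(); print(s['eef_pos'],s['orientation'],s['ft_force'],s['finger_gap'],s['joint_pos'].round(0))
# yaw for collector: closing axis perpendicular to neighbour direction
c=ray('top',(172.9,271),.05); d=ray('top',(160.5,299),.04)-c; print('neighbour az',np.degrees(np.arctan2(d[1],d[0])))
print(tool([c[0],c[1],.27]))
sc=vision.capture('scene')[:,:,::-1]
cv2.imwrite('pics/a2.png',sc)
E
```

```text
[ 0.68554874 -0.08618733  0.29514724] [-179.98674673   -0.32308203   -6.39560597] [-0.39779093  0.11037971 -0.18394574] 0.08518714504749315 [-13.  32.  48. 105.   0. 174.]
neighbour az 154.28265578457004
[-213.06943415 -379.86912205   24.03402805]
```

View pics/a2.png

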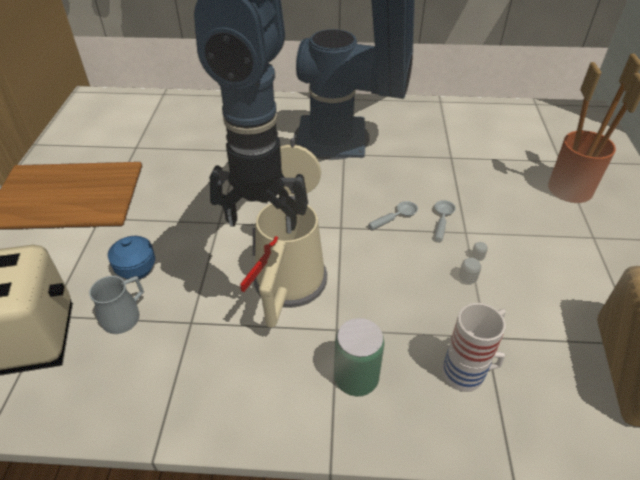

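The lid is open: its underside shows at (300,168), behind the gripper, and the mouth at (290,225) is clear. The trigger has sprung back. Now to the collector, turning the tool to yaw 154 so that the fingers stay clear of the small decoy.

Call:
carry_out:
  commands:
    - {"xyz": [0,-20,0],"twist": [0,0,-7],"gripper": 85}
    - {"xyz": [-5,-40,0],"twist": [0,0,-14],"gripper": 85}
    - {"xyz": [-20,-60,0],"twist": [0,0,-21],"gripper": 85}
    - {"xyz": [-40,-90,0],"twist": [0,0,-28],"gripper": 75}
    - {"xyz": [-60,-120,0],"twist": [0,0,-35],"gripper": 70}
    - {"xyz": [-80,-150,0],"twist": [0,0,-42],"gripper": 65}
    - {"xyz": [-100,-180,0],"twist": [0,0,-49],"gripper": 60}
    - {"xyz": [-120,-210,0],"twist": [0,0,-56],"gripper": 60}

```text
clock: 4.67
eef_pos: [0.5865, 0.137, 0.2894]
orientation: [-179.8, 0.2, 49.9]
ft_force: [0.5, 0.7, 0.6]
finger_gap: 0.0599
grip_force: 0.0
```

```bash
cat >> h.py <<'E'
def rep(p,yw=None):
    s=r.read_state(); print('rem',tool(p,s).round(1),'yaw',s['orientation'].round(1),'pos',s['eef_pos'].round(4),'F',s['ft_force'].round(1),'gap',round(s['finger_gap'],4),'j6',s['joint_pos'][5].round())
COL=np.array([.5163,.3150,0])
E
python3 -c "
from h import *
rep(COL+[0,0,.2])"
```

```text
rem [  91.2 -168.    89.7] yaw [-179.8    0.2   49.9] pos [0.5865 0.137  0.2894] F [0.5 0.7 0.6] gap 0.0599 j6 137.0
```

Call:
carry_out:
  commands:
    - {"xyz": [20,-40,10],"twist": [0,0,-7],"gripper": 60}
    - {"xyz": [40,-70,20],"twist": [0,0,-14],"gripper": 60}
    - {"xyz": [60,-105,30],"twist": [0,0,-21],"gripper": 60}
    - {"xyz": [75,-140,40],"twist": [0,0,-28],"gripper": 60}
    - {"xyz": [90,-165,50],"twist": [0,0,-35],"gripper": 60}
    - {"xyz": [91,-168,70],"twist": [0,0,-42],"gripper": 60}
    - {"xyz": [91,-168,90],"twist": [0,0,-49],"gripper": 60}
    - {"xyz": [91,-168,90],"twist": [0,0,-56],"gripper": 60}

```text
clock: 5.33
eef_pos: [0.5152, 0.3134, 0.1939]
orientation: [-179.2, 0.1, 106.1]
ft_force: [-0.1, -0.6, -1.6]
finger_gap: 0.0604
grip_force: 0.0
```

Call:
carry_out:
  commands:
    - {"xyz": [0,0,0],"twist": [0,0,-7],"gripper": 60}
    - {"xyz": [0,0,0],"twist": [0,0,-14],"gripper": 60}
    - {"xyz": [0,0,0],"twist": [0,0,-21],"gripper": 60}
    - {"xyz": [0,0,0],"twist": [0,0,-28],"gripper": 60}
    - {"xyz": [0,0,0],"twist": [0,0,-35],"gripper": 60}
    - {"xyz": [0,0,0],"twist": [0,0,-42],"gripper": 60}
    - {"xyz": [0,0,0],"twist": [0,0,-48],"gripper": 60}
    - {"xyz": [0,0,0],"twist": [0,0,-48],"gripper": 60}

```text
clock: 6.0
eef_pos: [0.5182, 0.3133, 0.1995]
orientation: [-179.8, -0.2, 153.7]
ft_force: [-0.4, -0.5, 0.2]
finger_gap: 0.06
grip_force: 0.0
```

```bash
python3 -c "
from h import *
rep(COL+[0,0,.045])"
```

```text
rem [  2.    1.2 154.5] yaw [-179.8   -0.2  153.7] pos [0.5182 0.3133 0.1995] F [-0.4 -0.5  0.2] gap 0.06 j6 51.0
```

Call:
carry_out:
  commands:
    - {"xyz": [2,1,40],"twist": [0,0,0],"gripper": 60}
    - {"xyz": [2,1,80],"twist": [0,0,0],"gripper": 60}
    - {"xyz": [2,1,115],"twist": [0,0,0],"gripper": 60}
    - {"xyz": [2,1,140],"twist": [0,0,0],"gripper": 60}
    - {"xyz": [2,1,158],"twist": [0,0,0],"gripper": 60}
    - {"xyz": [2,1,158],"twist": [0,0,0],"gripper": 60}
    - {"xyz": [2,1,158],"twist": [0,0,0],"gripper": 60}
    - {"xyz": [2,1,158],"twist": [0,0,0],"gripper": 60}

```text
clock: 6.67
eef_pos: [0.5186, 0.3157, 0.045]
orientation: [180.0, 0.0, 153.5]
ft_force: [0.9, -0.7, 0.2]
finger_gap: 0.0603
grip_force: 0.0
```

Call:
carry_out:
  commands:
    - {"xyz": [0,0,0],"twist": [0,0,0],"gripper": 48}
    - {"xyz": [0,0,0],"twist": [0,0,0],"gripper": 42}
    - {"xyz": [0,0,0],"twist": [0,0,0],"gripper": 36}
    - {"xyz": [0,0,0],"twist": [0,0,0],"gripper": 34}
    - {"xyz": [0,0,0],"twist": [0,0,0],"gripper": 34}
    - {"xyz": [0,0,0],"twist": [0,0,0],"gripper": 34}
    - {"xyz": [0,0,0],"twist": [0,0,0],"gripper": 34}
  force: 30

```text
clock: 7.25
eef_pos: [0.5199, 0.3162, 0.0469]
orientation: [179.8, 0.2, 153.6]
ft_force: [0.2, -0.5, 5.3]
finger_gap: 0.0381
grip_force: 30.4
```

Call:
carry_out:
  commands:
    - {"xyz": [0,0,-20],"twist": [0,0,0],"gripper": 34}
    - {"xyz": [0,0,-60],"twist": [0,0,0],"gripper": 34}
    - {"xyz": [0,0,-100],"twist": [0,0,0],"gripper": 34}
    - {"xyz": [0,0,-140],"twist": [0,0,0],"gripper": 34}
    - {"xyz": [0,0,-180],"twist": [0,0,0],"gripper": 34}
    - {"xyz": [0,0,-210],"twist": [0,0,0],"gripper": 34}
    - {"xyz": [0,0,-225],"twist": [0,0,0],"gripper": 34}
    - {"xyz": [0,0,-225],"twist": [0,0,0],"gripper": 34}

```text
clock: 7.92
eef_pos: [0.5204, 0.3165, 0.2755]
orientation: [179.5, 0.4, 153.6]
ft_force: [0.2, 0.5, -0.3]
finger_gap: 0.0384
grip_force: 30.5
```

```bash
python3 -c "
from h import *
rep(kp(-.008,0,.275))
print(kp(-.008,0,.275))"
```

```text
rem [-194.4 -330.4   -1. ] yaw [179.5   0.4 153.6] pos [0.5204 0.3165 0.2755] F [ 0.2  0.5 -0.3] gap 0.0384 j6 51.0
[ 0.54734815 -0.06597208  0.275     ]
```

Call:
carry_out:
  commands:
    - {"xyz": [-15,-25,0],"twist": [0,0,-5],"gripper": 34}
    - {"xyz": [-35,-60,0],"twist": [0,0,-10],"gripper": 34}
    - {"xyz": [-55,-94,0],"twist": [0,0,-15],"gripper": 34}
    - {"xyz": [-75,-128,0],"twist": [0,0,-20],"gripper": 34}
    - {"xyz": [-95,-162,0],"twist": [0,0,-20],"gripper": 34}
    - {"xyz": [-115,-196,0],"twist": [0,0,-20],"gripper": 34}
    - {"xyz": [-135,-230,0],"twist": [0,0,-20],"gripper": 34}
    - {"xyz": [-155,-264,0],"twist": [0,0,-20],"gripper": 34}

```text
clock: 8.58
eef_pos: [0.5387, 0.0084, 0.2671]
orientation: [180.0, -0.2, 173.6]
ft_force: [1.3, 0.3, -1.1]
finger_gap: 0.0381
grip_force: 30.5
```

```bash
python3 -c "
from h import *
rep(kp(-.008,0,.275))"
```

```text
rem [-16.9 -73.   -8. ] yaw [180.   -0.2 173.6] pos [0.5387 0.0084 0.2671] F [ 1.3  0.3 -1.1] gap 0.0381 j6 0.0
```

Call:
carry_out:
  commands:
    - {"xyz": [-10,-30,-4],"twist": [0,0,0],"gripper": 34}
    - {"xyz": [-17,-60,-4],"twist": [0,0,0],"gripper": 34}
    - {"xyz": [-17,-72,-4],"twist": [0,0,0],"gripper": 34}
    - {"xyz": [-17,-72,-4],"twist": [0,0,0],"gripper": 34}
    - {"xyz": [-17,-72,-4],"twist": [0,0,0],"gripper": 34}
    - {"xyz": [-17,-72,-4],"twist": [0,0,0],"gripper": 34}

```text
clock: 9.08
eef_pos: [0.5481, -0.0622, 0.2724]
orientation: [179.9, -0.1, 173.6]
ft_force: [0.1, -0.0, -0.3]
finger_gap: 0.0383
grip_force: 30.5
```

```bash
python3 - <<'E'
from h import *
rep(kp(-.008,0,.138))
t=vision.capture('top')[:,:,::-1];sc=vision.capture('scene')[:,:,::-1]
cv2.imwrite('pics/a3.png',np.hstack([cv2.resize(t[170:320,260:410],(400,400)),cv2.resize(sc[110:280,210:380],(400,400))]))
E
```

```text
rem [  0.   -4.  134.4] yaw [ 1.799e+02 -1.000e-01  1.736e+02] pos [ 0.5481 -0.0622  0.2724] F [ 0.1 -0.  -0.3] gap 0.0383 j6 -7.0
```

View pics/a3.png

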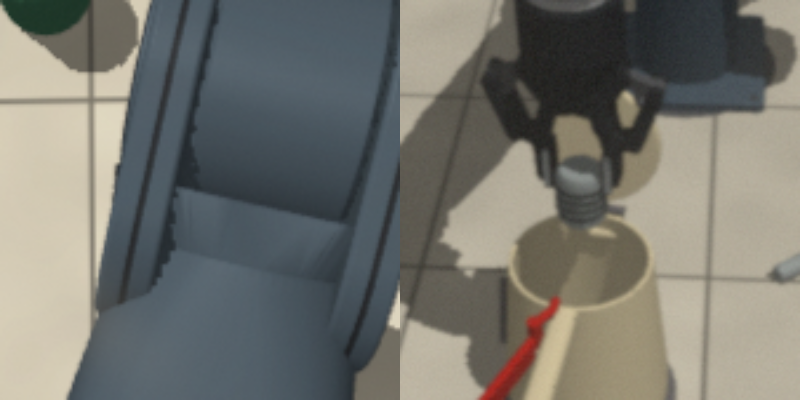

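The scene crop shows the collector held at (580,190) above the open mouth at (580,260), with the lid upright behind the gripper. The knuckles are wide, so I'll lower only to TCP z of about 0.145.

Call:
carry_out:
  commands:
    - {"xyz": [0,-4,30],"twist": [0,0,0],"gripper": 34}
    - {"xyz": [0,-4,60],"twist": [0,0,0],"gripper": 34}
    - {"xyz": [0,-4,90],"twist": [0,0,0],"gripper": 34}
    - {"xyz": [0,-4,108],"twist": [0,0,0],"gripper": 34}
    - {"xyz": [0,-4,118],"twist": [0,0,0],"gripper": 34}
    - {"xyz": [0,-4,126],"twist": [0,0,0],"gripper": 34}
    - {"xyz": [0,-4,126],"twist": [0,0,0],"gripper": 34}
    - {"xyz": [0,-4,126],"twist": [0,0,0],"gripper": 34}

```text
clock: 9.85
eef_pos: [0.5486, -0.067, 0.1483]
orientation: [-180.0, 0.1, 173.6]
ft_force: [-0.5, 0.6, -0.9]
finger_gap: 0.0384
grip_force: 30.5
```

```bash
python3 - <<'E'
from h import *
rep(kp(-.008,0,.145))
E
```

```text
rem [1.4 0.8 3.3] yaw [-1.800e+02  1.000e-01  1.736e+02] pos [ 0.5486 -0.067   0.1483] F [-0.5  0.6 -0.9] gap 0.0384 j6 -8.0
```

Call:
carry_out:
  commands:
    - {"xyz": [0,0,0],"twist": [0,0,0],"gripper": 46}
    - {"xyz": [0,0,0],"twist": [0,0,0],"gripper": 52}
    - {"xyz": [0,0,0],"twist": [0,0,0],"gripper": 54}
    - {"xyz": [0,0,0],"twist": [0,0,0],"gripper": 54}
    - {"xyz": [0,0,-10],"twist": [0,0,0],"gripper": 50}
    - {"xyz": [0,0,-40],"twist": [0,0,0],"gripper": 50}
    - {"xyz": [0,0,-80],"twist": [0,0,0],"gripper": 50}
    - {"xyz": [0,0,-120],"twist": [0,0,0],"gripper": 50}

```text
clock: 10.52
eef_pos: [0.5471, -0.0671, 0.2683]
orientation: [180.0, -0.1, 173.6]
ft_force: [1.2, 0.5, 0.5]
finger_gap: 0.0501
grip_force: 0.0
```

```bash
python3 - <<'E'
from h import *
rep(kp(-.02,0,.40))
E
```

```text
rem [ -11.8    1.2 -131.8] yaw [ 1.800e+02 -1.000e-01  1.736e+02] pos [ 0.5471 -0.0671  0.2683] F [1.2 0.5 0.5] gap 0.0501 j6 -8.0
```

The collector is released. Next: rise, close the fingers, and go over and behind the open lid. The tool's x axis now lies along the kettle's x axis.

Call:
carry_out:
  commands:
    - {"xyz": [0,1,-40],"twist": [0,0,0],"gripper": 20}
    - {"xyz": [0,1,-80],"twist": [0,0,0],"gripper": 0}
    - {"xyz": [0,1,-115],"twist": [0,0,0],"gripper": 0}
    - {"xyz": [15,1,-130],"twist": [0,0,0],"gripper": 0}
    - {"xyz": [50,1,-132],"twist": [0,0,0],"gripper": 0}
    - {"xyz": [85,1,-132],"twist": [0,0,0],"gripper": 0}
    - {"xyz": [120,1,-132],"twist": [0,0,0],"gripper": 0}
    - {"xyz": [133,1,-132],"twist": [0,0,0],"gripper": 0}

```text
clock: 11.18
eef_pos: [0.4123, -0.0506, 0.4018]
orientation: [-180.0, 0.1, 173.6]
ft_force: [1.3, 0.7, 0.5]
finger_gap: -0.0001
grip_force: 0.0
```

```bash
python3 - <<'E'
from h import *
rep(kp(.125,0,.289))
E
```

```text
rem [-2.800e+00 -1.000e-01  1.128e+02] yaw [-1.800e+02  1.000e-01  1.736e+02] pos [ 0.4123 -0.0506  0.4018] F [1.3 0.7 0.5] gap -0.0001 j6 -10.0
```

Looking inside the kettle while the arm is out of the way, to check that the collector is in.

Call:
carry_out:
  commands:
    - {"xyz": [0,0,30],"twist": [0,0,0],"gripper": 0}
    - {"xyz": [0,0,60],"twist": [0,0,0],"gripper": 0}
    - {"xyz": [0,0,90],"twist": [0,0,0],"gripper": 0}
    - {"xyz": [0,0,112],"twist": [0,0,0],"gripper": 0}
    - {"xyz": [0,0,112],"twist": [0,0,0],"gripper": 0}
    - {"xyz": [0,0,112],"twist": [0,0,0],"gripper": 0}

```text
clock: 11.68
eef_pos: [0.4152, -0.0512, 0.2872]
orientation: [180.0, -0.1, 173.6]
ft_force: [0.4, -0.7, 1.1]
finger_gap: -0.0002
grip_force: 0.0
```

```bash
python3 - <<'E'
from h import *
rep(kp(.125,0,.289))
t=vision.capture('top')[:,:,::-1];sc=vision.capture('scene')[:,:,::-1]
cv2.imwrite('pics/a4.png',np.hstack([cv2.resize(t[170:320,260:410],(400,400)),cv2.resize(sc[110:280,210:380],(400,400))]))
E
```

```text
rem [ 0.   0.1 -1.8] yaw [ 1.800e+02 -1.000e-01  1.736e+02] pos [ 0.4152 -0.0512  0.2872] F [ 0.4 -0.7  1.1] gap -0.0002 j6 -10.0
```

View pics/a4.png

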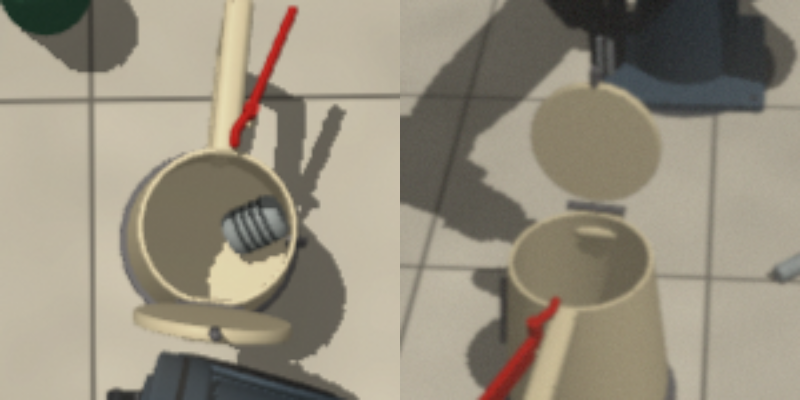

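The top crop shows the collector lying inside the kettle at (255,225), with the lid open at (212,320) and the fingers behind it. Now I'll sweep the lid over.

Call:
carry_out:
  commands:
    - {"xyz": [-20,0,0],"twist": [0,0,0],"gripper": 0}
    - {"xyz": [-38,0,0],"twist": [0,0,0],"gripper": 0}
    - {"xyz": [-52,0,0],"twist": [0,0,0],"gripper": 0}
    - {"xyz": [-65,0,0],"twist": [0,0,0],"gripper": 0}
    - {"xyz": [-80,0,-2],"twist": [0,0,0],"gripper": 0}
    - {"xyz": [-97,0,4],"twist": [0,0,0],"gripper": 0}
    - {"xyz": [-109,0,10],"twist": [0,0,0],"gripper": 0}
    - {"xyz": [-119,0,18],"twist": [0,0,0],"gripper": 0}

```text
clock: 12.45
eef_pos: [0.5369, -0.0653, 0.2724]
orientation: [-180.0, 0.3, 173.6]
ft_force: [-0.7, -0.7, 2.5]
finger_gap: 0.0001
grip_force: 0.6
```

```bash
python3 - <<'E'
from h import *
rep(kp(-.033,0,.201))
E
```

```text
rem [-35.1   0.6  71.6] yaw [-180.     0.3  173.6] pos [ 0.5369 -0.0653  0.2724] F [-0.7 -0.7  2.5] gap 0.0001 j6 -8.0
```

Call:
carry_out:
  commands:
    - {"xyz": [-8,0,11],"twist": [0,0,0],"gripper": 0}
    - {"xyz": [-15,0,22],"twist": [0,0,0],"gripper": 0}
    - {"xyz": [-22,0,33],"twist": [0,0,0],"gripper": 0}
    - {"xyz": [-29,0,45],"twist": [0,0,0],"gripper": 0}
    - {"xyz": [-33,0,54],"twist": [0,0,0],"gripper": 0}
    - {"xyz": [-36,0,61],"twist": [0,0,0],"gripper": 0}
    - {"xyz": [-36,0,65],"twist": [0,0,0],"gripper": 0}
    - {"xyz": [-36,0,67],"twist": [0,0,0],"gripper": 0}

```text
clock: 13.12
eef_pos: [0.5695, -0.0686, 0.201]
orientation: [180.0, -0.1, 173.6]
ft_force: [-0.8, -0.7, 2.3]
finger_gap: -0.0
grip_force: 0.9
```

Call:
carry_out:
  commands:
    - {"xyz": [0,0,1],"twist": [0,0,0],"gripper": 0}
    - {"xyz": [0,0,2],"twist": [0,0,0],"gripper": 0}
    - {"xyz": [0,0,3],"twist": [0,0,0],"gripper": 0}
    - {"xyz": [0,0,4],"twist": [0,0,0],"gripper": 0}

```text
clock: 13.45
eef_pos: [0.5697, -0.0687, 0.1998]
orientation: [-180.0, 0.0, 173.6]
ft_force: [-4.8, 1.8, 8.4]
finger_gap: -0.0001
grip_force: 4.1
```

```bash
python3 - <<'E'
from h import *
rep(kp(-.033,0,.201))
E
```

```text
rem [-2.5  0.2 -1.2] yaw [-180.     0.   173.6] pos [ 0.5697 -0.0687  0.1998] F [-4.8  1.8  8.4] gap -0.0001 j6 -7.0
```

Force is building. Press a little more, in small steps.

Call:
carry_out:
  commands:
    - {"xyz": [0,0,1],"twist": [0,0,0],"gripper": 0}
    - {"xyz": [0,0,2],"twist": [0,0,0],"gripper": 0}
    - {"xyz": [0,0,3],"twist": [0,0,0],"gripper": 0}
    - {"xyz": [0,0,3],"twist": [0,0,0],"gripper": 0}

```text
clock: 13.78
eef_pos: [0.5698, -0.0686, 0.199]
orientation: [-180.0, 0.1, 173.6]
ft_force: [-7.7, 1.4, 13.1]
finger_gap: 0.0002
grip_force: 6.2
```

Call:
carry_out:
  commands:
    - {"xyz": [0,0,-10],"twist": [0,0,0],"gripper": 0}
    - {"xyz": [0,0,-40],"twist": [0,0,0],"gripper": 0}
    - {"xyz": [0,0,-80],"twist": [0,0,0],"gripper": 0}
    - {"xyz": [0,0,-120],"twist": [0,0,0],"gripper": 0}
    - {"xyz": [35,0,-150],"twist": [0,0,0],"gripper": 0}
    - {"xyz": [75,0,-150],"twist": [0,0,0],"gripper": 0}
    - {"xyz": [115,0,-150],"twist": [0,0,0],"gripper": 0}
    - {"xyz": [155,0,-150],"twist": [0,0,0],"gripper": 0}

```text
clock: 14.45
eef_pos: [0.4156, -0.0515, 0.3464]
orientation: [-180.0, 0.2, 173.6]
ft_force: [-0.4, 0.4, 0.8]
finger_gap: -0.0003
grip_force: 0.0
```

Call:
carry_out:
  commands:
    - {"xyz": [20,0,0],"twist": [0,0,0],"gripper": 0}
    - {"xyz": [20,0,0],"twist": [0,0,0],"gripper": 0}
    - {"xyz": [20,0,0],"twist": [0,0,0],"gripper": 0}
    - {"xyz": [20,0,0],"twist": [0,0,0],"gripper": 0}

```text
clock: 14.78
eef_pos: [0.3971, -0.0494, 0.3455]
orientation: [-180.0, 0.1, 173.6]
ft_force: [0.1, -0.4, 0.6]
finger_gap: 0.0001
grip_force: 0.0
```

```bash
python3 - <<'E'
from h import *
rep(kp(-.033,0,.201))
t=vision.capture('top')[:,:,::-1];sc=vision.capture('scene')[:,:,::-1]
cv2.imwrite('pics/a5.png',np.hstack([cv2.resize(t,(400,300)),cv2.resize(sc,(400,300))]))
E
```

```text
rem [-175.8    0.5  144.8] yaw [-1.800e+02  1.000e-01  1.736e+02] pos [ 0.3971 -0.0494  0.3455] F [ 0.1 -0.4  0.6] gap 0.0001 j6 -10.0
```

View pics/a5.png

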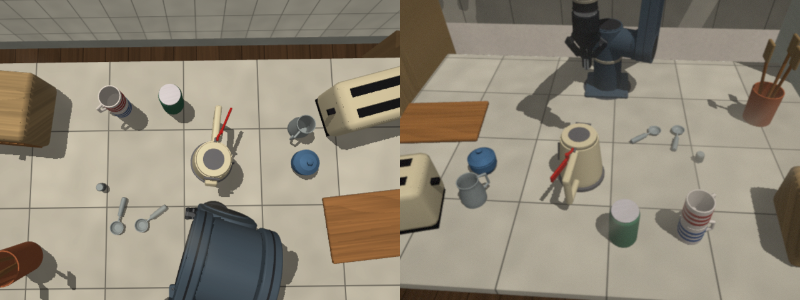

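Both views show the lid flat and shut at (213,160), the trigger at rest, the decoy barrel at (101,187) still standing, and everything else in place. I'll compare the lid pixels with the first picture, then hand in.

```bash
python3 - <<'E'
from h import *
a=cv2.imread('pics/top0.png')[215:290,305:380].astype(int); b=vision.capture('top')[215:290,305:380,::-1].astype(int)
d=abs(a-b)[5:70,10:65].mean(); print('lid diff',d)
if d<12: print(r.close_job())
E
```

```text
lid diff 9.163076923076924
the job is handed in; nothing more can be done
None
```

The kettle job is handed in: I squeezed and released the trigger, the lid sprang open, the collector is inside, and the lid is shut and stayed shut, with the other tea things where they were.

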